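Seat, close and vent the sample jar

TASK

Pick up the amber square jar with the purple cap and turn it so that its yellow label faces the grey label reader, and set it fully down in the reader's square nest. Then screw the purple cap clockwise until it bottoms out, back it off a quarter turn so that the jar can vent, and finish while still holding the cap gripped there. Leave everything else on the bench where it is.

Things in the scene. Friction and masses are not known exactly. Their poses are not given: they have to be found in the camera images.
- jar: The workpiece: a loose amber jar, about 0.33 kg with its cap, body a 56 x 56 mm square block 72 mm high with upright flat sides (grip these to carry it), purple round cap on top. Starts upright on the bench. Origin: centre of the underside; z up; +x points out through the side that carries the yellow label.
- jar_label (a point): Centre of the yellow label with black bars on the jar's +x side, 28 mm from the jar's axis and 36 mm above its underside. A yellow strip along the same edge of the jar's top shows the label's side from above.
- cap: The jar's purple ribbed cap, 40 mm in diameter, 28 mm high, on the jar's axis, already started on the thread and captive (it cannot come off). Origin: centre of the cap's underside, 78 mm above the jar's underside when bottomed out and 1.27 mm higher per radian unscrewed (8 mm per turn); 6 mm of bare neck below it. A white radial stripe on top runs along the cap's +x.
- thread (a joint): Turn of the cap relative to the jar, rad: 0 = bottomed out (hard stop), grows as the cap is unscrewed (counter-clockwise from above), at most 3. Starts between 0.9 and 2.2. Turning takes about 0.06 N m; the cap stays where it is left. A quarter turn is 1.57.
- nest: Fixed label reader: 100 x 100 x 10 mm base with a square pocket framed by white walls and, on the +x side, a grey reader head 42 mm high, 90 mm wide, from 48 mm off the pocket's centre, its black window looking at the pocket. Origin: on the bench below the pocket's centre; +x points from pocket to reader head; z up; axes parallel to the pocket's sides.
- nest_seat (a point): Centre of the pocket's floor, 10 mm above the bench, axes as the nest: the middle of the jar's underside belongs here. Pocket 60 x 60 mm; walls to 22 mm above the bench, then outward sloping guides to 33 mm (opening 76 mm there). The seated jar has 2 mm of play each way and may twist about 4 degrees.
- white_jar: Bystander: a like amber square jar with a white cap and no label, 56 x 56 mm, 106 mm high in all, loose. Origin: centre of the underside.
- dish: Bystander: greenish shut culture dish, 92 mm in diameter, 18 mm high, loose. Origin: centre of the underside.
- marker: Bystander: white marker pen with a blue cap, 128 mm long, 17 mm thick, lying along its x, loose. Origin: middle of the underside.
- timer: Bystander: white bench timer, 60 x 70 x 30 mm, loose. Origin: centre of the underside.
- red_rack: Bystander: fixed red tube rack, 78 x 174 mm (x, y), purple tube tops to 96 mm above the bench. Origin: centre of the underside.
- white_rack: Bystander: fixed white tube rack, 102 x 150 mm (x, y), purple tube tops to 96 mm above the bench. Origin: centre of the underside.

How it is judged:
By the outcome, as a careful person would: the job done as asked, in the order asked, and still so for the second after the job is handed in, while the arm keeps its last pose, push and grip.
It also fails if it takes over 72 s, if anything falls off the work surface, if the arm or the gripper's body presses on something with over 40 N, if the wrist force passes 120 N, or if a joint passes its speed limit or range.

ROBOT

A 6-joint arm with a two-finger parallel gripper is mounted at the origin on the work surface. World frame = base frame: x ahead of the robot, y to its left, z up, the work surface at z = 0. Lengths are in mm, angles in rad, forces in N, time in s.
With the tool pointing down it reaches from about 275 to 1000 mm from the base axis. Payload 8.4 kg.
Tool frame: the origin (TCP) lies midway between the tips of the shut fingers; the grasp point (between the pads) lies grip_depth behind it (grip_depth is the distance from the TCP to the grasp point, in mm); z points along the fingers, y is the line along which they close (so a half turn about z gives the same grasp; the last joint's range is limited). The gripper opens to 85 mm and grips with 20 to 120 N. Pads are 22 mm wide; open, the fingers measure 114 mm over their backs; the gripper's body (76 mm by 85 mm) begins 54 mm behind the grasp point. The pads swing forward as they close: fully open they stand 13 mm farther back than shut.
Start: joints at [-1.186, 0.353, 1.633, -0, 1.155, -0.002], TCP at [235.765, -578.828, 209.481] pointing down, gripper open.
Joint ranges: [-2.63, 2.63], [-0.92, 2.1], [0.06, 2.66], [-1.3, 4.44], [0, 2.69], [-3.02, 3.02]. Speed limits (rad/s): [2.22, 2.22, 2.79, 3.14, 3.14, 3.14].

INTERFACE

Orientations are given as [roll, pitch, yaw] about the fixed x, y, z axes, in that order (R = Rz(yaw) Ry(pitch) Rx(roll)).
In Python, from rig import * gives the robot as it stands.
- The arm moves only by the shell command python3 -m creep 'ROWS' [FORCE]. ROWS is JSON, a list of rows, each an object of numbers: "x", "y", "z": the shift along the tool's x, y, z in mm; "rx", "ry", "rz": the turn, a rotation vector about the tool's x, y, z in rad; "hand": the finger opening in mm, from 0 to 85.4. A call has 1 to 20 rows; each row shifts and turns the commanded pose from where the row before left it, along the tool's axes as they then stand; what a row does not reach is not made up. A row lasts 1/8 s, in which the tool goes at most 62.5 mm and 10.7 degrees, less where a joint would pass 70% of its speed; a pose out of reach is approached as far as the arm can. A call with a gripper value outside its range is refused whole. The fingers move at their own pace and stop on an object; FORCE is the grip in N (left out, the last holds). Time passes only in rows, so rows that do not move let the fingers close. It gives the time, the measured TCP pose, the force, the opening and the grip force at its end, in the units of the state.
- sense(): the state, without advancing time (a new reading comes with each control period).
- grab_frame(name): name is "scene" or "top" or "wrist"; returns the picture (384x512x3 uint8, red, green, blue); there is no depth.
- get_calibration(name): a dict with "K" (3x3 intrinsics, pixels), "R" (3x3) and "t" (3): a world point X has camera coordinates R X + t. Camera axes: x right, y down, z forward; pixel columns grow to the right and rows downward; lengths in mm; the calibration is good to about 2 mm. A picture is of the moment at which its call begins: read the wrist's pose just before it. get_calibration takes no time and is no camera call; for the wrist camera it gives the pose at the moment of the call.
- sign_off(): hands the job in; it is judged then, once.
The state is a dict: "clock": time; "qpos": joint angles; "qvel": joint speeds; "joint_efforts": joint torques, N m; "eef_pos": TCP position; "tcp_rot": TCP orientation; "contact_force": force on the tool from outside, world axes, zero at the start; "wrist_torque": the same for the moment, N m; "opening": opening from 0.0 (shut) to 1.0 (fully open); "grasp_force": force on a finger pad.
Only numpy, scipy, OpenCV 4.12 (cv2) and the standard library are available. Lean on these libraries where they do the work, as an engineer would, in place of code of your own. Each camera call takes 0.05 s, during which the arm holds its last target. There are 200 camera calls.

## Working session

There is one attempt and no reset: what is moved stays moved. The work goes in short steps, Python scripts to look and compute and a shell command to move; the robot and the scene stay as the last step left them, time stands still between calls to the robot, and variables do not carry over. Pictures are saved under pics/ and viewed, at most 10 in all, crops included, and the job is handed in when it is done.

```bash
mkdir -p pics; ls; python3 - <<'E'
from rig import *
import cv2,numpy as np
print(sense())
for n in ("scene","top","wrist"):
    c=get_calibration(n); print(n,c)
    f=grab_frame(n); cv2.imwrite(f"pics/{n}0.png",cv2.cvtColor(f,cv2.COLOR_RGB2BGR))
E
```

```text
pics
{'clock': 0.0, 'qpos': array([-1.18639887e+00,  3.53668660e-01,  1.63412163e+00, -1.65858588e-05,
        1.15519816e+00, -2.38290034e-03]), 'qvel': array([ 0.00116255, -0.00132128, -0.00088407,  0.00048198,  0.00036682,
        0.00105479]), 'joint_efforts': array([ 1.98450376e-03, -6.05258274e+01, -3.42064512e+01,  1.22504312e-04,
        9.22589796e-03,  2.73999353e-05]), 'eef_pos': array([ 235.57269178, -578.36489952,  208.75424274]), 'tcp_rot': array([-3.14019683e+00,  1.18385601e-05,  3.86787068e-01]), 'contact_force': array([-0.89517639,  0.40780992, -0.19048189]), 'wrist_torque': array([-0.01064406,  0.02041473,  0.03743454]), 'grasp_force': 0.0, 'opening': 1.0013442645965105}
scene {'K': array([[425.09880666,   0.        , 258.62825539],
       [  0.        , 425.09880666, 188.51752235],
       [  0.        ,   0.        ,   1.        ]]), 'R': array([[ 0.65706323,  0.75382078, -0.00470457],
       [ 0.63307396, -0.55518161, -0.53943558],
       [-0.40924964,  0.35146494, -0.84201373]]), 't': array([-359.70733103, -322.05281014, 1558.91762619])}
top {'K': array([[368.27412975,   0.        , 253.00984527],
       [  0.        , 368.27412975, 195.32974043],
       [  0.        ,   0.        ,   1.        ]]), 'R': array([[-0.01904119, -0.99956779,  0.02239773],
       [-0.985856  ,  0.01503977, -0.16691842],
       [ 0.16650942, -0.02525926, -0.98571628]]), 't': array([  -5.43330017,  560.18405453, 1079.48058355])}
wrist {'K': array([[291.81200187,   0.        , 252.47676082],
       [  0.        , 291.81200187, 192.15672309],
       [  0.        ,   0.        ,   1.        ]]), 'R': array([[ 0.37808567, -0.92576886, -0.00180002],
       [-0.88351703, -0.36140929,  0.2979614 ],
       [-0.27649393, -0.11106458, -0.95457622]]), 't': array([-625.16342168,  -39.07436674,  380.22525986])}
```

View pics/top0.png

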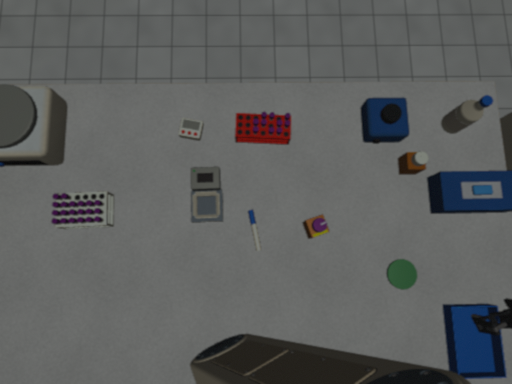

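View pics/scene0.png

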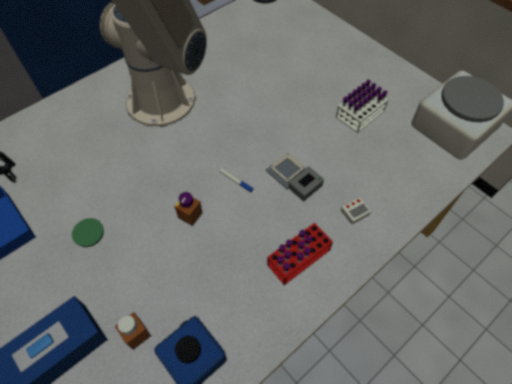

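The top view shows the jar at (317,226) and the nest pocket at (207,206), with the reader head above it at (206,178), roughly world +x. Next I'll back-project these pixels and view an enlarged crop.

```bash
cat > h.py <<'E'
from rig import *
import cv2,numpy as np
def world(cal,u,v,z):
    R,t,K=cal["R"],cal["t"],cal["K"]
    c=-R.T@t; d=R.T@np.linalg.inv(K)@np.array([u,v,1.]); return c+d*(z-c[2])/d[2]
def pix(cal,X):
    p=cal["K"]@(cal["R"]@np.asarray(X,float)+cal["t"]); return p[:2]/p[2]
def snap(n,name,box=None,s=1):
    cal=get_calibration(n); f=grab_frame(n)[:,:,::-1].copy()
    cv2.imwrite(f"pics/{name}_raw.png",f)
    if box: f=f[box[1]:box[3],box[0]:box[2]]
    cv2.imwrite(f"pics/{name}.png",cv2.resize(f,None,fx=s,fy=s,interpolation=cv2.INTER_CUBIC)); return cal
E
python3 - <<'E'
from h import *
c=get_calibration("top")
for n,u,v,z in (("jar",316,228,72),("pocket",207,206,16),("head",206,178,42),("dish",402,274,18),("mark1",252,210,8),("mark2",258,248,8),("timer",191,129,30),("wjar",416,160,90)):
    print(n,world(c,u,v,z).round(0))
im=cv2.imread("pics/top0.png")[160:260,180:340]
cv2.imwrite("pics/topc.png",cv2.resize(im,None,fx=5,fy=5,interpolation=cv2.INTER_CUBIC))
E
```

```text
jar [ 455. -199.   72.]
pocket [534. 128.  16.]
head [617. 129.  42.]
dish [ 314. -467.   18.]
mark1 [520. -12.   8.]
mark2 [401. -28.   8.]
timer [781. 178.  30.]
wjar [ 653. -508.   90.]
```

View pics/topc.png

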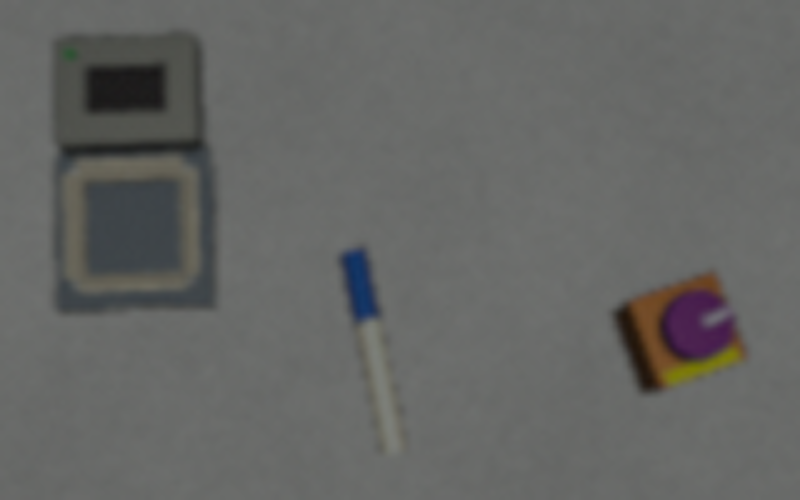

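The crop confirms the layout. The label strip runs from (668,380) to (742,352), so the label faces about -x, at a yaw near -159°. The stripe points about world -y, so the thread is near 1.4. I'll move above the jar and look with the wrist camera.

```bash
python3 -m creep '[{"x":40,"y":-31},{"x":40,"y":-31},{"x":40,"y":-31},{"x":40,"y":-31},{"x":40,"y":-31},{"x":40,"y":-31},{"x":40,"y":-31},{"x":30,"y":-31},{"x":10,"y":-10},{}]' 40
python3 - <<'E'
from h import *
import rig; print([n for n in dir(rig) if not n.startswith('_')], getattr(rig,'grip_depth',None))
s=sense(); print(s['eef_pos'],s['tcp_rot'],s['qpos'])
c=snap("wrist","w1",s=1.5); print(-c["R"].T@c["t"]); np.savez("w1.npz",**c)
E
```

```text
['MotionError', 'get_calibration', 'grab_frame', 'grip_depth', 'sense', 'sign_off'] 18.700000000000003
[ 235.61519889 -578.4760372   208.92619127] [-3.14052501e+00  8.77987880e-06  3.86818192e-01] [-1.18640473e+00  3.53510731e-01  1.63395027e+00 -1.24285642e-05
  1.15519927e+00 -2.42156693e-03]
[ 306.98813357 -550.68798757  373.56533597]schema error: expected keys x, y, z, rx, ry, rz, hand
```

View pics/w1.png

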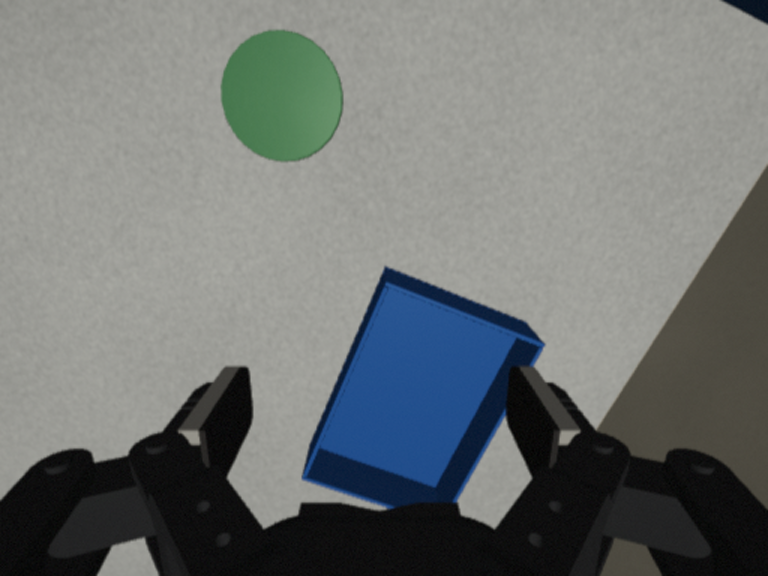

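The wrist picture shows the dish and a blue bin; the arm had not moved because every row must carry all the keys. I'll resend the move with full rows.

```bash
python3 -m creep '[{"x":40,"y":-34,"z":0,"rx":0,"ry":0,"rz":0,"hand":85},{"x":40,"y":-34,"z":0,"rx":0,"ry":0,"rz":0,"hand":85},{"x":40,"y":-34,"z":0,"rx":0,"ry":0,"rz":0,"hand":85},{"x":40,"y":-34,"z":0,"rx":0,"ry":0,"rz":0,"hand":85},{"x":40,"y":-34,"z":0,"rx":0,"ry":0,"rz":0,"hand":85},{"x":40,"y":-34,"z":0,"rx":0,"ry":0,"rz":0,"hand":85},{"x":40,"y":-34,"z":0,"rx":0,"ry":0,"rz":0,"hand":85},{"x":20,"y":-31,"z":0,"rx":0,"ry":0,"rz":0,"hand":85},{"x":0,"y":0,"z":0,"rx":0,"ry":0,"rz":0,"hand":85},{"x":0,"y":0,"z":0,"rx":0,"ry":0,"rz":0,"hand":85}]' 60
python3 - <<'E'
from h import *
s=sense(); print(s['eef_pos'],s['tcp_rot'],s['qpos'])
c=snap("wrist","w2",s=1.5); np.savez("w2.npz",**c)
E
```

```text
clock: 1.45
eef_pos: [412.2, -216.8, 209.6]
tcp_rot: [3.141, 0.0, 0.387]
contact_force: [0.3, -0.2, -0.3]
opening: 0.996
grasp_force: 0.0
[ 412.20223132 -216.83840991  209.57375677] [3.14110001e+00 3.75647223e-06 3.87486048e-01] [-4.87239782e-01  1.01575711e-01  1.96130540e+00 -3.61755098e-04
  1.07833594e+00  6.96241472e-01]
```

View pics/w2.png

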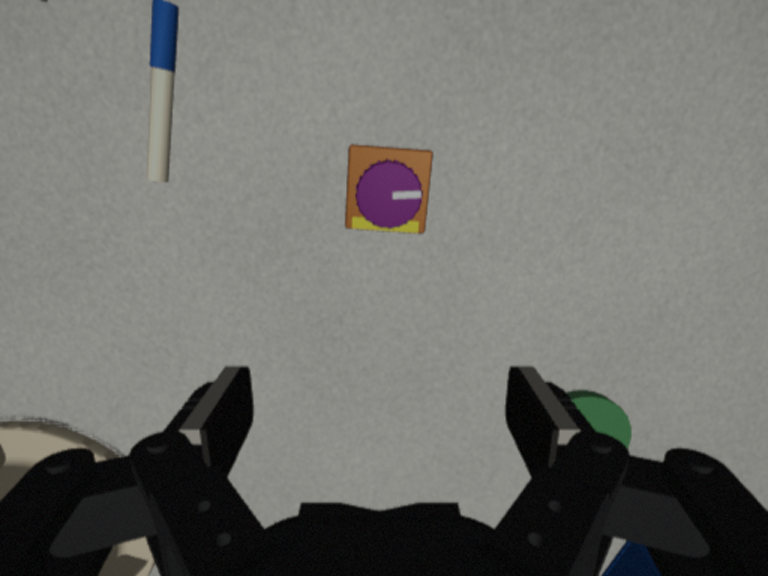

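The wrist view shows the jar almost directly below the camera. Its top corners are at (350,145), (432,151), (425,234) and (346,228), the yellow strip is at the bottom edge, and the stripe runs from (393,196) to (421,194).

```bash
python3 - <<'E'
from h import *
c=dict(np.load("w2.npz")); f=lambda p,z:world(c,p[0]/1.5,p[1]/1.5,z)
P=[f(p,72) for p in((350,145),(432,151),(425,234),(346,228))]
m=np.mean(P,0); print("centre",m)
for a,b in((0,3),(1,2)): d=P[b]-P[a]; print(np.arctan2(d[1],d[0]),np.linalg.norm(d[:2]))
for a,b in((0,1),(3,2)): d=P[b]-P[a]; print(np.arctan2(d[1],d[0])-np.pi/2,np.linalg.norm(d[:2]))
d=f((421,194),107.5)-f((393,196),107.5); print("stripe",np.arctan2(d[1],d[0]), "cap",f((389,194),107.5))
E
```

```text
centre [ 462.5448199  -204.25954963   72.        ]
-2.8233056733917916 54.84343249467254
-2.8052293358355853 55.22213820555501
-2.822700131771124 54.07663993115293
-2.8294234284329534 55.07582032278998
stripe -1.112221940213331 cap [ 463.36001153 -203.606018    107.5       ]
```

The jar is at (463,-204) with yaw about -2.82, so I want a tool yaw of 0.32. I'll align, descend to TCP z 43 and grip.

```bash
python3 -m creep '[{"x":26,"y":4,"z":0,"rx":0,"ry":0,"rz":0,"hand":85},{"x":26,"y":3.5,"z":0,"rx":0,"ry":0,"rz":0.067,"hand":85},{"x":0,"y":0,"z":30,"rx":0,"ry":0,"rz":0,"hand":85},{"x":0,"y":0,"z":40,"rx":0,"ry":0,"rz":0,"hand":85},{"x":0,"y":0,"z":40,"rx":0,"ry":0,"rz":0,"hand":85},{"x":0,"y":0,"z":36,"rx":0,"ry":0,"rz":0,"hand":85},{"x":0,"y":0,"z":20,"rx":0,"ry":0,"rz":0,"hand":85},{"x":0,"y":0,"z":0,"rx":0,"ry":0,"rz":0,"hand":85},{"x":0,"y":0,"z":0,"rx":0,"ry":0,"rz":0,"hand":50},{"x":0,"y":0,"z":0,"rx":0,"ry":0,"rz":0,"hand":50},{"x":0,"y":0,"z":0,"rx":0,"ry":0,"rz":0,"hand":50},{"x":0,"y":0,"z":0,"rx":0,"ry":0,"rz":0,"hand":50},{"x":0,"y":0,"z":0,"rx":0,"ry":0,"rz":0,"hand":50},{"x":0,"y":0,"z":0,"rx":0,"ry":0,"rz":0,"hand":50}]' 60
```

```text
clock: 3.25
eef_pos: [463.8, -204.0, 45.2]
tcp_rot: [3.141, -0.001, 0.32]
contact_force: [-2.1, 2.3, 10.7]
opening: 0.615
grasp_force: 60.6
```

```bash
python3 -m creep '[{"x":0,"y":0,"z":-10,"rx":0,"ry":0,"rz":0,"hand":50},{"x":0,"y":0,"z":-30,"rx":0,"ry":0,"rz":0,"hand":50},{"x":0,"y":0,"z":-35,"rx":0,"ry":0,"rz":0,"hand":50},{"x":4,"y":-15,"z":-35,"rx":0,"ry":0,"rz":0,"hand":50},{"x":8,"y":-30,"z":-10,"rx":0,"ry":0,"rz":0,"hand":50},{"x":8,"y":-40,"z":0,"rx":0,"ry":0,"rz":0,"hand":50},{"x":8,"y":-40,"z":0,"rx":0,"ry":0,"rz":0,"hand":50},{"x":8,"y":-40,"z":0,"rx":0,"ry":0,"rz":0,"hand":50},{"x":8,"y":-40,"z":0,"rx":0,"ry":0,"rz":0,"hand":50},{"x":8,"y":-40,"z":0,"rx":0,"ry":0,"rz":0,"hand":50},{"x":8,"y":-30,"z":0,"rx":0,"ry":0,"rz":0,"hand":50},{"x":0,"y":-15,"z":0,"rx":0,"ry":0,"rz":0,"hand":50},{"x":0,"y":0,"z":0,"rx":0,"ry":0,"rz":0,"hand":50},{"x":0,"y":0,"z":0,"rx":0,"ry":0,"rz":0,"hand":50}]' 60
python3 - <<'E'
from h import *
s=sense(); print(s['eef_pos'],s['tcp_rot'],s['qpos'],s['contact_force'])
c=snap("wrist","w3",s=1.5); np.savez("w3.npz",**c)
E
```

```text
clock: 5.0
eef_pos: [428.9, 89.6, 163.6]
tcp_rot: [3.141, -0.0, 0.32]
contact_force: [0.1, -0.6, -2.3]
opening: 0.611
grasp_force: 63.4
[428.91670975  89.55538188 163.62382616] [ 3.14120314e+00 -3.08336505e-05  3.19666059e-01] [ 2.02732638e-01  1.15827537e-01  2.06242040e+00 -4.66780355e-04
  9.63268697e-01  1.45412935e+00] [ 0.05856332 -0.64169826 -2.28410786]
```

View pics/w3.png

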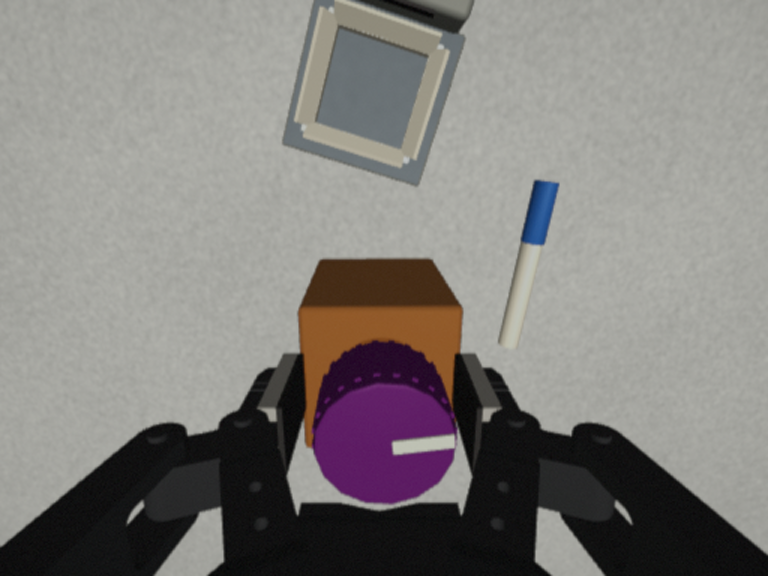

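The nest pocket is clear in this view: floor corners are at about (340,25), (429,54), (406,150) and (317,122). The jar is held squarely, with its front top edge from (300,308) to (462,306).

```bash
python3 - <<'E'
from h import *
c=dict(np.load("w3.npz")); f=lambda p,z:world(c,p[0]/1.5,p[1]/1.5,z)
im=cv2.imread("pics/w3_raw.png")
# refine floor: bluish grey region inside walls
hsv=cv2.cvtColor(im,cv2.COLOR_BGR2HSV); m=((hsv[:,:,0]>95)&(hsv[:,:,0]<120)&(hsv[:,:,1]>25)).astype(np.uint8)
n,l,st,ce=cv2.connectedComponentsWithStats(m); k=l[int(90/1.5),int(370/1.5)]; print(k,st[k])
if k:
    r=cv2.minAreaRect(np.argwhere(l==k)[:,::-1].astype(np.float32)); q=cv2.boxPoints(r)*1.5; print(q.round())
q=[(340,25),(429,54),(406,150),(317,122)]
P=[f(p,10) for p in q]; print(np.mean(P,0),[(np.arctan2(*(P[b]-P[a])[1::-1]),np.linalg.norm(P[b]-P[a])) for a,b in((3,0),(2,1),(0,1),(3,2))])
B=[f(p,10) for p in((285,144),(418,184))]; d=B[1]-B[0]; y=np.arctan2(d[1],d[0])+np.pi/2; print("base",y,np.linalg.norm(d),np.mean(B,0)+50*np.array([np.cos(y),np.sin(y),0]))
for z in(188,190.4): E=[f(p,z) for p in((300,308),(462,306))]; d=E[1]-E[0]; y=np.arctan2(d[1],d[0])+np.pi/2; cen=np.mean(E,0)-28*np.array([np.cos(y),np.sin(y),0]); print(y,np.linalg.norm(d),cen)
d=f((455,441),226)-f((393,448),226); print("stripe rel tool",np.arctan2(d[1],d[0])-0.32+np.pi)
E
```

```text
0 [     0      0    512    384 192889]
[538.40895028 128.89409745  10.        ] [(np.float64(0.033536330216784774), np.float64(60.74812661809076)), (np.float64(0.09196561307633329), np.float64(61.34565672707918)), (np.float64(-1.5321232624149514), np.float64(60.018619533420335)), (np.float64(-1.540161633190947), np.float64(63.60043902472482))]
base 0.037410625545409415 96.42052426906525 [538.09402943 129.51452227  10.        ]
0.3337057270639061 55.12563197071011 [427.84556051  87.00259652 188.        ]
0.3337057270639061 54.18244722324318 [428.6610764   87.28682434 190.4       ]
stripe rel tool 1.7042914195503085
```

The nest is at about (538,130) with yaw 0.037. I'll move over it and turn the jar by +2.86.

```bash
python3 -m creep '[{"x":30,"y":-1,"z":0,"rx":0,"ry":0,"rz":0,"hand":50},{"x":50,"y":-2,"z":0,"rx":0,"ry":0,"rz":0,"hand":50},{"x":35,"y":-1,"z":0,"rx":0,"ry":0,"rz":0,"hand":50},{"x":0,"y":0,"z":0,"rx":0,"ry":0,"rz":-0.18,"hand":50},{"x":0,"y":0,"z":0,"rx":0,"ry":0,"rz":-0.18,"hand":50},{"x":0,"y":0,"z":0,"rx":0,"ry":0,"rz":-0.18,"hand":50},{"x":0,"y":0,"z":0,"rx":0,"ry":0,"rz":-0.18,"hand":50},{"x":0,"y":0,"z":0,"rx":0,"ry":0,"rz":-0.18,"hand":50},{"x":0,"y":0,"z":0,"rx":0,"ry":0,"rz":-0.18,"hand":50},{"x":0,"y":0,"z":0,"rx":0,"ry":0,"rz":-0.18,"hand":50},{"x":0,"y":0,"z":0,"rx":0,"ry":0,"rz":-0.18,"hand":50},{"x":0,"y":0,"z":0,"rx":0,"ry":0,"rz":-0.18,"hand":50},{"x":0,"y":0,"z":0,"rx":0,"ry":0,"rz":-0.18,"hand":50},{"x":0,"y":0,"z":0,"rx":0,"ry":0,"rz":-0.18,"hand":50},{"x":0,"y":0,"z":0,"rx":0,"ry":0,"rz":-0.18,"hand":50},{"x":0,"y":0,"z":0,"rx":0,"ry":0,"rz":-0.18,"hand":50},{"x":0,"y":0,"z":0,"rx":0,"ry":0,"rz":-0.18,"hand":50},{"x":0,"y":0,"z":0,"rx":0,"ry":0,"rz":-0.18,"hand":50},{"x":0,"y":0,"z":0,"rx":0,"ry":0,"rz":-0.16,"hand":50}]' 60
python3 -m creep '[{"x":0,"y":0,"z":0,"rx":0,"ry":0,"rz":0,"hand":50},{"x":0,"y":0,"z":0,"rx":0,"ry":0,"rz":0,"hand":50}]' 60
python3 - <<'E'
from h import *
s=sense(); print(s['qpos'])
c=snap("wrist","w4",s=1.5); np.savez("w4.npz",**c)
snap("top","t4",(150,130,310,250),5)
E
```

```text
clock: 7.42
eef_pos: [537.0, 129.0, 163.3]
tcp_rot: [-3.141, -0.0, -3.099]
contact_force: [-0.2, 0.0, -3.4]
opening: 0.61
grasp_force: 63.4
clock: 7.68
eef_pos: [536.9, 129.7, 163.4]
tcp_rot: [-3.141, -0.0, -3.108]
contact_force: [1.0, -0.2, -2.6]
opening: 0.608
grasp_force: 63.4
[ 2.34274120e-01  2.91382995e-01  1.83462108e+00 -6.25131935e-05
  1.01584832e+00 -1.37043930e+00]
```

View pics/w4.png

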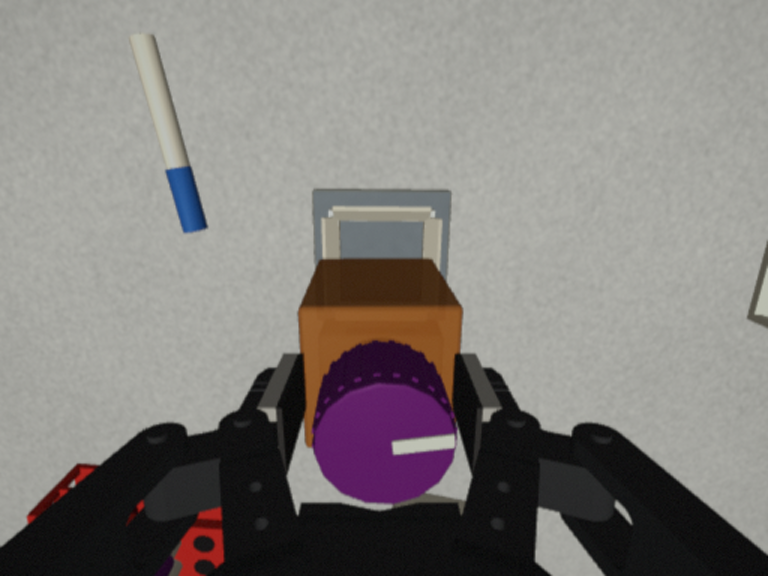

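The base's near edge runs from (313,190) to (450,190), parallel to the jar. I'll compare it with the jar's edges in the same camera.

```bash
python3 - <<'E'
from h import *
c=dict(np.load("w4.npz")); f=lambda p,z:world(c,p[0]/1.5,p[1]/1.5,z)
for n,a,b,z,off in(("base",(313,190),(450,190),10,50),("jartop",(300,307),(462,307),190.4,28),("jarbot",(320,260),(434,260),118.3,28)):
    E=[f(a,z),f(b,z)]; d=E[1]-E[0]; y=np.arctan2(d[1],d[0])-np.pi/2; print(n,y,np.linalg.norm(d),(np.mean(E,0)+off*np.array([np.cos(y),np.sin(y),0])).round(1))
E
```

```text
base 0.03487238657831471 97.43413106143034 [537.4 131.1  10. ]
jartop 0.03486475646114773 54.0419857981385 [539.3 129.9 190.4]
jarbot 0.0348679702382777 56.06230249885881 [540.5 128.3 118.3]
```

The jar needs a small shift of about -1.5 in x and +1.3 in y. Then I'll lower it, slowly at the end.

```bash
python3 -m creep '[{"x":1.5,"y":1.3,"z":15,"rx":0,"ry":0,"rz":0,"hand":50},{"x":0,"y":0,"z":30,"rx":0,"ry":0,"rz":0,"hand":50},{"x":0,"y":0,"z":25,"rx":0,"ry":0,"rz":0,"hand":50},{"x":0,"y":0,"z":12,"rx":0,"ry":0,"rz":0,"hand":50},{"x":0,"y":0,"z":6,"rx":0,"ry":0,"rz":0,"hand":50},{"x":0,"y":0,"z":5,"rx":0,"ry":0,"rz":0,"hand":50},{"x":0,"y":0,"z":5,"rx":0,"ry":0,"rz":0,"hand":50},{"x":0,"y":0,"z":4,"rx":0,"ry":0,"rz":0,"hand":50},{"x":0,"y":0,"z":0,"rx":0,"ry":0,"rz":0,"hand":50},{"x":0,"y":0,"z":0,"rx":0,"ry":0,"rz":0,"hand":50}]' 60
```

```text
clock: 9.02
eef_pos: [535.4, 131.5, 61.7]
tcp_rot: [3.142, 0.0, -3.103]
contact_force: [-0.6, 0.6, -4.4]
opening: 0.606
grasp_force: 63.6
```

```bash
python3 -m creep '[{"x":0,"y":0,"z":2.5,"rx":0,"ry":0,"rz":0,"hand":50},{"x":0,"y":0,"z":2.5,"rx":0,"ry":0,"rz":0,"hand":50},{"x":0,"y":0,"z":1.5,"rx":0,"ry":0,"rz":0,"hand":50},{"x":0,"y":0,"z":1,"rx":0,"ry":0,"rz":0,"hand":50},{"x":0,"y":0,"z":0,"rx":0,"ry":0,"rz":0,"hand":50},{"x":0,"y":0,"z":0,"rx":0,"ry":0,"rz":0,"hand":50}]' 60
```

```text
clock: 9.78
eef_pos: [535.6, 131.2, 55.3]
tcp_rot: [-3.141, 0.001, -3.103]
contact_force: [-4.6, -3.2, 14.0]
opening: 0.607
grasp_force: 70.2
```

The jar is seated: z is 55.3 as predicted, with a 14 N reaction. I'll release it, rise to the cap and grip it lightly.

```bash
python3 -m creep '[{"x":0,"y":0,"z":-0.5,"rx":0,"ry":0,"rz":0,"hand":85},{"x":0,"y":0,"z":0,"rx":0,"ry":0,"rz":0,"hand":85},{"x":0,"y":0,"z":0,"rx":0,"ry":0,"rz":0,"hand":85},{"x":0,"y":0,"z":0,"rx":0,"ry":0,"rz":0,"hand":85},{"x":0,"y":0,"z":-15,"rx":0,"ry":0,"rz":0,"hand":85},{"x":-1.5,"y":0,"z":-18,"rx":0,"ry":0,"rz":0,"hand":85},{"x":0,"y":0,"z":0,"rx":0,"ry":0,"rz":0,"hand":85},{"x":0,"y":0,"z":0,"rx":0,"ry":0,"rz":0,"hand":85}]' 30
python3 - <<'E'
from h import *
c=snap("wrist","w5",s=1.5); np.savez("w5.npz",**c)
E
```

```text
clock: 10.78
eef_pos: [536.6, 131.5, 87.5]
tcp_rot: [3.142, 0.0, -3.103]
contact_force: [-0.6, 0.1, 0.3]
opening: 0.993
grasp_force: 0.0
```

View pics/w5.png

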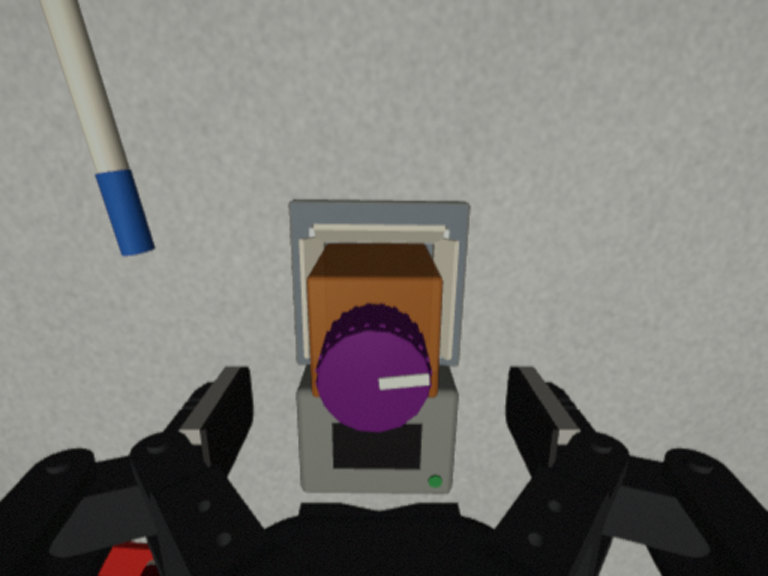

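The jar is in the nest with its label side towards the reader. The cap centre at (373,381) is about 6 px left of the finger midline at 379.5. I'll compute the offset.

```bash
python3 - <<'E'
from h import *
c=dict(np.load("w5.npz")); f=lambda p,z:world(c,p[0]/1.5,p[1]/1.5,z)
print("cap",f((373.5,381),118.2)); E=[f((307,276),82),f((442,276),82)]; print("jar",np.mean(E,0)+[28,.9,0],np.linalg.norm(E[1]-E[0]))
E=[f((289,202),10),f((470,202),10)]; print("nest",np.mean(E,0)+[50,1.7,0]); print("px TCP",pix(c,[536.6,131.5,118])*1.5)
d=f((429,380),118.2)-f((378,384),118.2); print("stripe",np.arctan2(d[1],d[0]))
E
```

```text
cap [536.72120979 129.12221737 118.2       ]
jar [537.48329447 129.05100006  82.        ] 54.470322471954574
nest [537.61066372 131.13991344  10.        ]
px TCP [380.44035837 380.63602092]
stripe 1.6976733132557247
```

I'll shift -2 in tool y and close on the cap.

```bash
python3 -m creep '[{"x":0,"y":-2.2,"z":0,"rx":0,"ry":0,"rz":0,"hand":70},{"x":0,"y":0,"z":0,"rx":0,"ry":0,"rz":0,"hand":34},{"x":0,"y":0,"z":0,"rx":0,"ry":0,"rz":0,"hand":34},{"x":0,"y":0,"z":0,"rx":0,"ry":0,"rz":0,"hand":34},{"x":0,"y":0,"z":0,"rx":0,"ry":0,"rz":0,"hand":34},{"x":0,"y":0,"z":0,"rx":0,"ry":0,"rz":0,"hand":34}]' 30
python3 -c "
from rig import *
s=sense();print(s['wrist_torque'],s['contact_force'],s['qpos'])"
```

```text
clock: 11.58
eef_pos: [536.8, 129.4, 87.5]
tcp_rot: [3.142, -0.0, -3.103]
contact_force: [-1.3, 0.8, 2.2]
opening: 0.447
grasp_force: 29.9
[0.11122341 0.15768652 0.03458704] [-1.33707657  0.79590972  2.18334669] [ 2.33785559e-01  3.90547738e-01  1.89245615e+00  8.87389558e-05
  8.58626447e-01 -1.37527270e+00]
```

```bash
python3 -m creep '[{"x":0,"y":0,"z":0.5,"rx":0,"ry":0,"rz":0.1,"hand":34},{"x":0,"y":0,"z":0.25,"rx":0,"ry":0,"rz":0.18,"hand":34},{"x":0,"y":0,"z":0.25,"rx":0,"ry":0,"rz":0.18,"hand":34},{"x":0,"y":0,"z":0.25,"rx":0,"ry":0,"rz":0.18,"hand":34},{"x":0,"y":0,"z":0.25,"rx":0,"ry":0,"rz":0.18,"hand":34},{"x":0,"y":0,"z":0.25,"rx":0,"ry":0,"rz":0.18,"hand":34},{"x":0,"y":0,"z":0.25,"rx":0,"ry":0,"rz":0.18,"hand":34},{"x":0,"y":0,"z":0.2,"rx":0,"ry":0,"rz":0.12,"hand":34},{"x":0,"y":0,"z":0,"rx":0,"ry":0,"rz":0,"hand":34},{"x":0,"y":0,"z":0,"rx":0,"ry":0,"rz":0,"hand":34}]' 30
python3 -c "
from rig import *
s=sense();print(s['wrist_torque'],s['qpos'])"
```

```text
clock: 12.82
eef_pos: [537.1, 129.5, 85.7]
tcp_rot: [3.141, -0.0, 1.88]
contact_force: [-1.3, 0.9, 5.5]
opening: 0.45
grasp_force: 30.2
[ 0.16147903  0.3312784  -0.0878521 ] [ 2.33805609e-01  3.93270233e-01  1.89339105e+00  2.10796200e-04
  8.54321975e-01 -7.51426241e-02]
```

```bash
t(){ python3 -c "
from rig import *
s=sense();print('T',s['wrist_torque'].round(3),s['qpos'][5].round(3))"; }
python3 -m creep '[{"x":0,"y":0,"z":0.2,"rx":0,"ry":0,"rz":0.12,"hand":34},{"x":0,"y":0,"z":0.1,"rx":0,"ry":0,"rz":0.08,"hand":34},{"x":0,"y":0,"z":0,"rx":0,"ry":0,"rz":0,"hand":34}]'; t
python3 -m creep '[{"x":0,"y":0,"z":0.1,"rx":0,"ry":0,"rz":0.07,"hand":34},{"x":0,"y":0,"z":0,"rx":0,"ry":0,"rz":0,"hand":34}]'; t
python3 -m creep '[{"x":0,"y":0,"z":0.1,"rx":0,"ry":0,"rz":0.07,"hand":34},{"x":0,"y":0,"z":0,"rx":0,"ry":0,"rz":0,"hand":34}]'; t
```

```text
clock: 13.2
eef_pos: [537.2, 129.5, 85.4]
tcp_rot: [3.141, -0.0, 1.679]
contact_force: [-1.3, 1.1, 4.5]
opening: 0.448
grasp_force: 30.2
T [ 0.165  0.252 -0.074] 0.126
clock: 13.45
eef_pos: [537.1, 129.5, 85.3]
tcp_rot: [3.141, -0.0, 1.609]
contact_force: [-2.1, 0.9, 5.0]
opening: 0.449
grasp_force: 30.2
T [ 0.165  0.258 -0.083] 0.196
clock: 13.7
eef_pos: [537.2, 129.6, 85.2]
tcp_rot: [3.141, -0.0, 1.539]
contact_force: [-1.5, 0.8, 5.6]
opening: 0.446
grasp_force: 30.2
T [ 0.176  0.342 -0.066] 0.266
```

```bash
t(){ python3 -c "
from rig import *
s=sense();print('T',s['wrist_torque'].round(3),s['qpos'][5].round(3),s['contact_force'].round(1))"; }
for i in 1; do python3 -m creep '[{"x":0,"y":0,"z":0.05,"rx":0,"ry":0,"rz":0.05,"hand":34},{"x":0,"y":0,"z":0,"rx":0,"ry":0,"rz":0,"hand":34}]' >/dev/null; t; done
python3 -m creep '[{"x":0,"y":0,"z":0.05,"rx":0,"ry":0,"rz":0.05,"hand":34},{"x":0,"y":0,"z":0,"rx":0,"ry":0,"rz":0,"hand":34}]'>/dev/null; t
python3 -m creep '[{"x":0,"y":0,"z":0.05,"rx":0,"ry":0,"rz":0.05,"hand":34},{"x":0,"y":0,"z":0,"rx":0,"ry":0,"rz":0,"hand":34}]'>/dev/null; t
```

```text
T [ 0.186  0.282 -0.106] 0.315 [-0.8  1.2  5.8]
T [0.369 0.098 0.185] 0.364 [-0.2  2.2  6. ]
T [0.766 0.401 0.66 ] 0.414 [-1.9  4.   7.3]
```

The torque jumped from -0.1 to +0.66 Nm, so the cap has bottomed out at about q6 = 0.35. I'll back off a quarter turn, following the thread upward.

```bash
python3 - <<'E'
from h import *
c=snap("wrist","w6",(160,130,352,330),3); np.savez("w6.npz",**c)
E
python3 -m creep '[{"x":0,"y":0,"z":-0.1,"rx":0,"ry":0,"rz":-0.18,"hand":34},{"x":0,"y":0,"z":-0.2,"rx":0,"ry":0,"rz":-0.18,"hand":34},{"x":0,"y":0,"z":-0.2,"rx":0,"ry":0,"rz":-0.18,"hand":34},{"x":0,"y":0,"z":-0.2,"rx":0,"ry":0,"rz":-0.18,"hand":34},{"x":0,"y":0,"z":-0.22,"rx":0,"ry":0,"rz":-0.18,"hand":34},{"x":0,"y":0,"z":-0.22,"rx":0,"ry":0,"rz":-0.18,"hand":34},{"x":0,"y":0,"z":-0.22,"rx":0,"ry":0,"rz":-0.18,"hand":34},{"x":0,"y":0,"z":-0.22,"rx":0,"ry":0,"rz":-0.18,"hand":34},{"x":0,"y":0,"z":-0.22,"rx":0,"ry":0,"rz":-0.18,"hand":34},{"x":0,"y":0,"z":0,"rx":0,"ry":0,"rz":0,"hand":34},{"x":0,"y":0,"z":0,"rx":0,"ry":0,"rz":0,"hand":34}]'
python3 - <<'E'
from h import *
s=sense();print('T',s['wrist_torque'].round(3),s['qpos'][5].round(3))
c=snap("wrist","w7",(160,110,352,310),3); np.savez("w7.npz",**c)
a=cv2.imread("pics/w6.png");b=cv2.imread("pics/w7.png")
cv2.imwrite("pics/w7b.png",b)
E
```

```text
clock: 15.88
eef_pos: [537.1, 129.5, 87.0]
tcp_rot: [3.141, 0.001, 3.011]
contact_force: [-2.3, 1.4, 9.3]
opening: 0.446
grasp_force: 30.4
T [0.205 0.346 0.048] -1.206
```

View pics/w7.png

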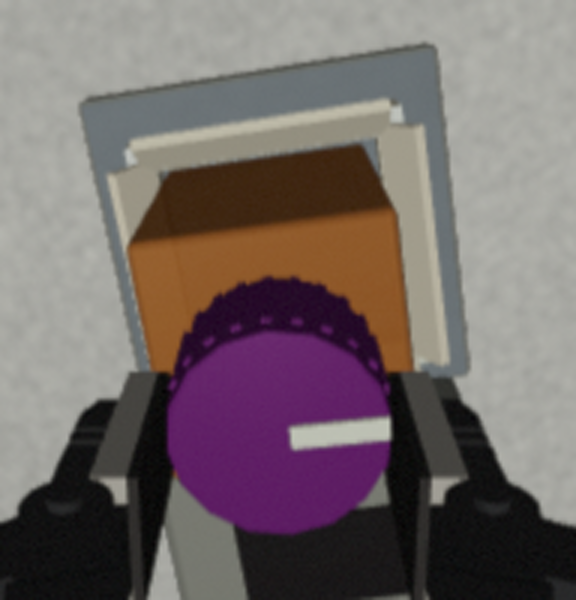

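The crop shows the jar's front top edge from (130,246) to (397,208), the base edge from (80,100) to (432,44), and the stripe from (290,439) to (390,428). I'll compute the yaws.

```bash
python3 - <<'E'
from h import *
from math import pi
c=dict(np.load("w7.npz")); f=lambda p,z:world(c,p[0]/3+160,p[1]/3+110,z)
def yaw(a,b,z): d=f(b,z)-f(a,z); return np.arctan2(d[1],d[0])
print("jar",yaw((130,246),(397,208),82)-pi/2,"nest",yaw((80,100),(432,44),10)-pi/2)
im=cv2.imread("pics/w7_raw.png").astype(int)
for nm,ox,oy in(("w5",0,0),("w6",160,130),("w7",160,110)):
    im=cv2.imread(f"pics/{nm}_raw.png").astype(int); c=dict(np.load(nm+".npz"))
    h=cv2.cvtColor(im.astype(np.uint8),cv2.COLOR_BGR2HSV)
    pu=((h[:,:,0]>135)&(h[:,:,0]<160)&(h[:,:,1]>140)&(h[:,:,2]>60)).astype(np.uint8)
    n,l,st,ce=cv2.connectedComponentsWithStats(pu); k=1+np.argmax(st[1:,4])
    hull=cv2.convexHull(np.argwhere(l==k)[:,::-1].astype(np.int32)); m=np.zeros(pu.shape,np.uint8); cv2.fillConvexPoly(m,hull,1)
    m=cv2.dilate(m,np.ones((3,3)))
    w=np.argwhere((m>0)&(im.min(2)>130))[:,::-1]
    z=118 if nm!="w6" else 116
    W=np.array([world(c,u,v,z)[:2] for u,v in w]); vx,vy,_,_=cv2.fitLine(W.astype(np.float32),cv2.DIST_L2,0,.01,.01).ravel()
    print(nm,len(w),"stripe",np.arctan2(vy,vx), "tool yaw rel")
E
```

```text
jar 0.016838156820852435 nest 0.02550735008889693
w5 241 stripe -1.4255188 tool yaw rel
w6 288 stripe 0.3116043 tool yaw rel
w7 248 stripe 1.555959 tool yaw rel
```

View pics/w6.png

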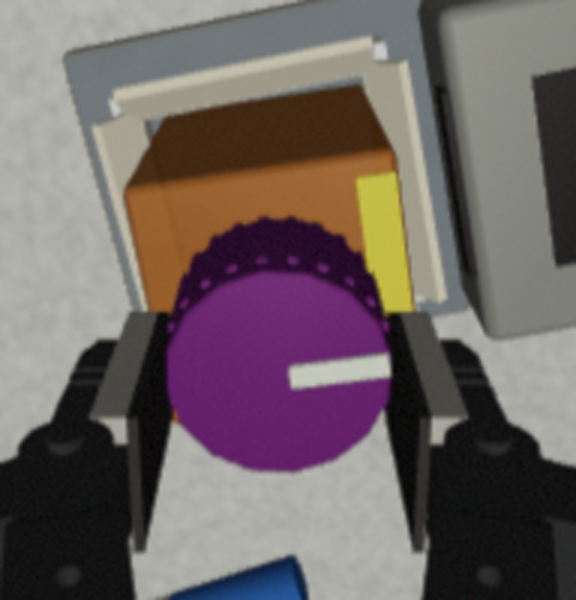

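In this picture, taken at the stop, the jar's front edge runs from (127,188) to (391,151) and the stripe from (290,378) to (390,365). The yellow label strip is on the reader side.

```bash
python3 - <<'E'
from h import *
from math import pi
def meas(nm,oy,ja,jb,box,z):
    c=dict(np.load(nm+".npz")); im=cv2.imread(f"pics/{nm}_raw.png"); h=cv2.cvtColor(im,cv2.COLOR_BGR2HSV)
    f=lambda p,zz:world(c,p[0]/3+160,p[1]/3+oy,zz)
    d=f(jb,82)-f(ja,82); jar=np.arctan2(d[1],d[0])
    x0,y0,x1,y1=[int(v) for v in(box[0]/3+160,box[1]/3+oy,box[2]/3+160,box[3]/3+oy)]
    s=(im[y0:y1,x0:x1,1].astype(float)-60).clip(0)  # green: high on white, low on purple
    ys,xs=np.nonzero(s>60); w=s[ys,xs]
    P=np.array([world(c,x+x0,y+y0,z)[:2] for x,y in zip(xs,ys)]); m=np.average(P,axis=0,weights=w)
    ev,V=np.linalg.eigh(np.cov((P-m).T,aweights=w)); v=V[:,1]
    q=f((392,y0),z)[:2]-f((290,y0),z)[:2]; v=v*np.sign(v@q)
    return jar-pi/2,np.arctan2(v[1],v[0]),len(xs)
print("stop",meas("w6",130,(127,188),(391,151),(284,345,388,395),116.0))
print("now",meas("w7",110,(130,246),(397,208),(284,408,388,455),118.0))
E
```

```text
stop (np.float64(-1.6047506294855154), np.float64(-0.03408995013222436), 250)
now (np.float64(0.016838156820852435), np.float64(1.5567466206121423), 246)
```

At the stop the thread reads 0.00, and now it reads 1.54. I'll add 0.03, let it settle, and re-measure.

```bash
python3 -m creep '[{"x":0,"y":0,"z":-0.1,"rx":0,"ry":0,"rz":-0.03,"hand":34},{"x":0,"y":0,"z":0,"rx":0,"ry":0,"rz":0,"hand":34},{"x":0,"y":0,"z":0,"rx":0,"ry":0,"rz":0,"hand":34},{"x":0,"y":0,"z":0,"rx":0,"ry":0,"rz":0,"hand":34}]'
python3 -c "
from rig import *
s=sense();print(s['wrist_torque'].round(3),s['qvel'].round(3)); sign_off()"
```

```text
clock: 16.42
eef_pos: [537.1, 129.6, 87.1]
tcp_rot: [3.141, 0.001, 3.041]
contact_force: [-1.7, 1.7, 8.1]
opening: 0.449
grasp_force: 30.4
[0.274 0.321 0.076] [ 0.     0.     0.    -0.     0.     0.001]
the job is handed in; nothing more can be done
```

The job is handed in at 16.4 s: the jar is seated in the nest with its label facing the reader, and the cap was screwed to its stop, backed off about a quarter turn and is still gripped. I measured 1.54 rad, then added 0.03 rad without measuring again.

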